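Two-button start of a bench marking unit

ROBOT

A 6-joint arm with a two-finger parallel gripper is mounted at the origin on the work surface. World frame = base frame: x ahead of the robot, y to its left, z up, the work surface at z = 0. Lengths are in m, angles in degrees, forces in N, time in s.
With the tool pointing down it reaches from about 0.4 to 0.925 m from the base axis. Payload 3.4 kg.
Tool frame: the origin (TCP) lies on the centre line of the jaws, within the pads' length; the fingertips stand 11 mm ahead of it and the grasp point (between the pads) lies 8 mm behind it; z points along the fingers, y is the direction in which the jaws open and shut (so a half turn about z gives the same grasp; the last joint's range is limited). The gripper opens to 85 mm and grips with 20 to 120 N. Pads are 22 mm wide; open, the fingers measure 114 mm over their backs; the gripper's body (76 mm by 85 mm) begins 54 mm behind the grasp point. The pads swing forward as they close: fully open they stand 13 mm farther back than shut.
Start: joints at [-80.873, 17.578, 86.31, -0, 76.112, -4.211], TCP at [0.133, -0.56, 0.242] pointing down, gripper open.
Joint ranges: [-179.03, 179.03], [-60, 130.46], [8.19, 133.38], [-81.62, 261.62], [5.75, 156.47], [-153.77, 153.77]. Speed limits (degrees/s): [147.25, 147.25, 180, 180, 180, 180].

INTERFACE

Orientations are given as a 3x3 rotation matrix whose columns are the frame's x, y, z axes.
In Python, from bench import ctrl gives the robot as it stands.
- The arm moves only by the shell command python3 -m crank 'ROWS' [FORCE]. ROWS is text: rows parted by semicolons, each of 7 numbers parted by spaces: the closure in counts, from 0 (fully open) to 255 (shut), then the shift along the tool's x, y, z in mm, then the turn, a rotation vector about the tool's x, y, z in degrees. A call has exactly 10 rows; each row shifts and turns the commanded pose from where the row before left it, along the tool's axes as they then stand; what a row does not reach is not made up. A row lasts 1/12 s, in which the tool goes at most 41.7 mm and 7.16 degrees, less where a joint would pass 70% of its speed; a pose out of reach is approached as far as the arm can. A call with a gripper value outside its range is refused whole. The fingers move at their own pace and stop on an object; FORCE is the grip in N (left out, the last holds). Time passes only in rows, so rows that do not move let the fingers close, or fill a call up. It gives the time, the measured TCP pose, the force and the opening at its end, in the units of the state.
- ctrl.state(): the state, without advancing time (a new reading comes with each control period).
- ctrl.read_camera(name): name is "scene" or "top" or "wrist"; returns a dict with "pixels" (384x512x3 uint8, red, green, blue), "z_map" (384x512 float32, m along the optical axis (not along the pixel's ray), 0 where there is no reading), "fx", "fy", "cx", "cy" (pixels), "T" (4x4, takes a point from camera to world coordinates); the wrist camera has in their place "tool_from_camera" (4x4, takes a point from camera to tool coordinates, whose origin is the TCP and whose axes are the flange's). Camera axes: x right, y up, looking along -z (the intrinsics and any distortion apply to the point x, -y, -z); pixel columns grow to the right and rows downward; lengths in m; the calibration is good to about 2 mm. The wrist camera is an equidistant fisheye: a pixel r from the principal point sees the ray r / f radians off the axis. A picture is of the moment at which its call begins: read the wrist's pose just before it.
- ctrl.job_done(): hands the job in, once; it reports no verdict.
The state is a dict: "time": time; "joints": joint angles; "joint_vel": joint speeds; "joint_torque": joint torques, N m; "eef_pos": TCP position; "orientation": TCP orientation; "ft_force": force on the tool from outside, world axes, zero at the start; "wrist_torque": the same for the moment, N m; "finger_gap": finger opening in m.
Only numpy, scipy, OpenCV 4.12 (cv2) and the standard library are available. Lean on these libraries where they do the work, as an engineer would, in place of code of your own. Each camera call takes 0.05 s, during which the arm holds its last target.

TASK

Start the marking unit by its two-button safety start: push the yellow guard hood along the bed until it is fully shut against the blue head, and only then put one fingertip on each of the two green buttons of the start box, press both all the way down together, hold them down for two full seconds and let them come up again. The start box stays lying where it is (do not lift or shove it), and the red stop button is not pressed. Leave everything else on the bench where it is, and leave the hood shut.

Things in the scene. Friction and masses are not known exactly. Their poses are not given: they have to be found in the camera images.
- press: bench marking unit fixed to the bench: grey bed 180 (x) by 320 (y) by 30 mm high, with a blue head 150 by 45 mm, 140 mm high (170 mm with the dark round stub on it), on its -y end (y -160 to -115 mm) and a yellow guard hood that slides along the bed. Origin: centre of the bed's underside, on the bench top; its y axis is the sliding direction, head at the -y end. May stand to the left or right of the start box, turned up to 0.25 rad.
- hood (a joint): travel of the guard hood along the bed in m: 0 = fully shut against the blue head, 0.12 = fully open; starts between 0.07 and 0.12. It grows towards the press's +y, so it is shut by pushing it towards the press's -y. About 2 N of friction; it stays where it is left and has a hard stop at 0.
- hood_face (a point): centre of the flat yellow end face of the hood that looks away from the blue head (towards the press's +y): the face to push. The face is 140 mm wide (press x) and 85 mm high; the point is 42 mm below the hood's top and about 73 mm above the bench. The hood is a closed box 140 by 110 by 85 mm, its top 116 mm above the bench, its underside just above the bed. Its axes are those of press.
- startbox: loose yellow start box with a grey top face, 100 (x) by 160 (y) by 45 mm high, about 1 kg, lying flat. Origin: centre of its underside. On its top are two green buttons in steel collars at x +20, y +30 and y -30 mm, and a smaller red stop button in a black collar at x -28, y 0. Turned up to 0.5 rad.
- start_left_top (a point): centre of the top of the green start button at the box's +y side: cap 30 mm across in a collar 46 mm across and 12 mm high; the cap stands 8 mm proud of the collar, its top 65 mm above the bench when up. The two green buttons are 60 mm apart, centre to centre. This point moves down with the cap; its axes are those of the box.
- start_right_top (a point): the same for the green start button at the box's -y side.
- start_left (a joint): how far that green button is pressed, in m: 0 = up, 0.008 = all the way down. Sprung: 1.5 N starts it, 5 N puts it fully down, and it comes up by itself.
- start_right (a joint): the same for the other green button.
- stop (a joint): how far the red stop button is pressed, in m: 0 = up, 0.006 = down. Sprung; its cap is 22 mm across, its top 63 mm above the bench.
- wrench: steel wrench 160 mm long lying beyond the start box; a bystander. Origin on its underside.
- bracket: dark steel angle bracket, 40 by 90 by 45 mm high, lying on the robot's side of the start box; a bystander. Origin: centre of its underside.
- oil: blue oil bottle, 48 mm across, 130 mm high, red cap, standing beyond the marking unit; a bystander. Origin: centre of its underside.
- rivets: amber jar with steel cap, 60 mm across, 60 mm high, standing on the robot's side of the marking unit; a bystander. Origin: centre of its underside.
- mug: blue mug, 76 mm across, 85 mm high, at the left near the robot; a bystander. Origin: centre of its underside.
- hammer: hammer 260 mm long, lying across the bench near the robot; a bystander. Origin on its underside.
- tube: piece of square steel tube, 120 by 30 by 30 mm, lying at the left, nearer the robot than the work; a bystander. Origin: centre of its underside.
Things that resemble listed ones, but are neither listed nor needed, are in the scene too. What is meant by the startbox is not orange, and is the larger of those in its own colour.

How it is judged (in metres and radians):
On the way, in this order (a step that is already met when the one before it is completed fails the run):
1. the guard hood is fully shut (value of joint hood below 0.005 m), for 0.2 s.
2. both green buttons are held down together, with the hood shut (value of joint each of start_left, start_right above 0.005 m and value of joint hood below 0.006 m), for 1.7 s.
3. both green buttons are up again (value of joint each of start_left, start_right below 0.001 m), for 0.2 s.
At the end, for the whole second after the job is handed in: Hood shut to within 6 mm; both green buttons and the red one up (within 1 mm); start box flat, at rest and within 30 mm of where it was. Before that, hood shut, then both green buttons held at least 5 mm down together for at least 1.7 s (all of step 3 and value of joint hood below 0.006 m and value of joint stop below 0.001 m and distance of startbox from where it was at the start of the episode below 0.03 m and angle between startbox's own z axis and vertical below 0.08 rad and linear speed of startbox below 0.02 m/s); the robot touches nothing.
It fails at once if a green button is pressed (3 mm or more) before the hood is shut (within 10 mm) (value of joint any of start_left, start_right above 0.003 m and value of joint hood above 0.01 m).
It fails at once if one green button is pressed down (over 6 mm) while the other is still up (under 1 mm) ((value of joint start_left above 0.006 m and value of joint start_right below 0.001 m) or (value of joint start_right above 0.006 m and value of joint start_left below 0.001 m)).
It fails at once if the red stop button is pressed (over 3 mm) (value of joint stop above 0.003 m).
It fails at once if the start box is lifted over 10 mm, tipped over 0.15 rad or moved over 30 mm (height (world z) of startbox above 0.01 m or angle between startbox's own z axis and vertical above 0.15 rad or distance of startbox from where it was at the start of the episode above 0.03 m).
It fails at once if another thing on the bench is moved by more than 30 mm (distance of any of wrench, bracket, oil, rivets, mug, hammer, tube from where it was at the start of the episode above 0.03 m).
It also fails if it takes over 61 s, if anything falls off the work surface, if the arm or the gripper's body presses on something with over 40 N, if the wrist force passes 120 N, or if a joint passes its speed limit or range.

## Working session

There is one attempt and no reset: what is moved stays moved. The work goes in short steps, Python scripts to look and compute and a shell command to move; the robot and the scene stay as the last step left them, time stands still between calls to the robot, and variables do not carry over. Pictures are saved under pics/ and viewed, and the job is handed in when it is done.

```bash
mkdir -p pics; ls
python3 - <<'E'
from bench import ctrl
import numpy as np,cv2
print(ctrl.state())
for n in("scene","top"):
    c=ctrl.read_camera(n); np.savez(f"{n}0.npz",**c)
    cv2.imwrite(f"pics/{n}0.png",c["pixels"][...,::-1]); print(n,c["fx"],c["cx"],c["cy"],c["T"].round(3).tolist(), [k for k in c])
E
```

```text
pics
{'time': 0.0, 'joints': array([-8.08733240e+01,  1.76221475e+01,  8.63838735e+01, -1.43156570e-03,
        7.61127026e+01, -4.21058761e+00]), 'joint_vel': array([ 0.02025795, -0.06589169, -0.06434522, -0.07803544,  0.04127767,
        0.0053304 ]), 'joint_torque': array([-1.40086955e-03, -4.57555497e+01, -2.51916915e+01, -2.98233599e-04,
        1.33392925e-02,  1.52224499e-05]), 'eef_pos': array([ 0.13250697, -0.55881617,  0.24138227]), 'orientation': array([[ 9.73027682e-01,  2.30688112e-01, -3.52622754e-04],
       [ 2.30688346e-01, -9.73025548e-01,  2.04203705e-03],
       [ 1.27962724e-04, -2.06830454e-03, -9.99997853e-01]]), 'ft_force': array([ 0.32406063, -0.22954015, -0.45873319]), 'wrist_torque': array([-0.02622124,  0.00931367, -0.00142182]), 'finger_gap': 0.08548790137379292}
scene 407.2041211088948 252.49285588524057 195.3968609153626 [[0.005, -0.585, 0.811, 1.417], [1.0, 0.017, 0.006, 0.039], [-0.017, 0.811, 0.585, 0.758], [0.0, 0.0, 0.0, 1.0]] ['pixels', 'z_map', 'fx', 'fy', 'cx', 'cy', 'T']
top 470.57337319769886 251.9137586988704 186.8478969983709 [[-0.102, 0.973, -0.207, 0.183], [-0.995, -0.101, 0.015, 0.041], [-0.006, 0.208, 0.978, 1.644], [0.0, 0.0, 0.0, 1.0]] ['pixels', 'z_map', 'fx', 'fy', 'cx', 'cy', 'T']
```

View pics/scene0.png

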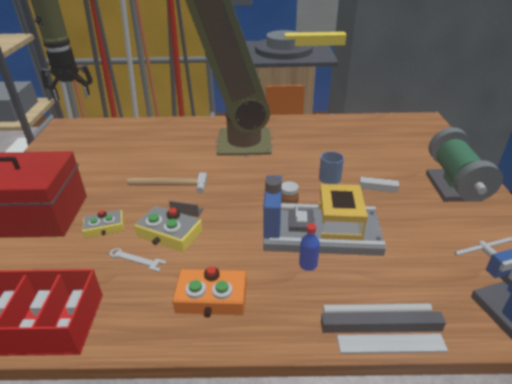

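View pics/top0.png

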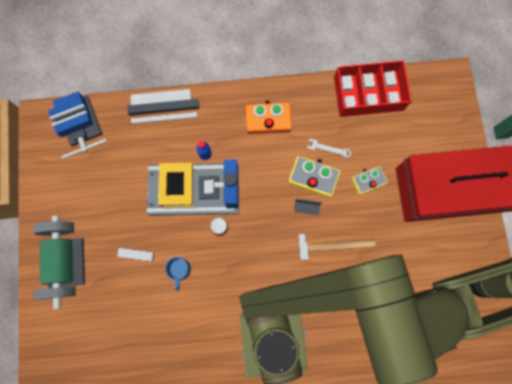

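The top view shows three boxes: yellow at (315,175), a smaller yellow one at (370,180) and an orange one at (268,117). The first fits, since it isn't orange and is the larger yellow. The wrench lies beyond it and the bracket on its robot side, as described. The press is at (193,187), with its blue head to the right at (231,183). I'll confirm with a crop and measure.

```bash
cat > h.py <<'E'
import numpy as np,cv2
def cloud(c):
    z=c["z_map"].astype(float); h,w=z.shape
    u,v=np.meshgrid(np.arange(w),np.arange(h))
    x=(u-c["cx"])/c["fx"]*z; y=-(v-c["cy"])/c["fy"]*z
    P=np.stack([x,y,-z,np.ones_like(z)],-1)@np.asarray(c["T"]).T
    P=P[...,:3]; P[z==0]=np.nan
    return P
E
python3 - <<'E'
import numpy as np,cv2
from h import *
for n,(u0,u1,v0,v1) in dict(top=(280,400,140,220),scene=(70,230,180,260)).items():
    c=np.load(f"{n}0.npz"); im=c["pixels"]; cv2.imwrite(f"pics/crop_{n}.png",cv2.resize(im[v0:v1,u0:u1,::-1],None,fx=5,fy=5,interpolation=cv2.INTER_CUBIC))
    P=cloud(c); hsv=cv2.cvtColor(im,cv2.COLOR_RGB2HSV)
    def comp(name,lo,hi,zmin=0.01,zmax=0.2,mn=12):
        m=cv2.inRange(hsv,lo,hi)>0
        m&=(P[...,2]>zmin)&(P[...,2]<zmax)&(P[...,0]>0.25)
        k,l,s,ce=cv2.connectedComponentsWithStats(m.astype(np.uint8))
        for i in range(1,k):
            if s[i,4]>=mn:
                p=P[l==i]; print(n,name,ce[i].round(),s[i,4],"mean",np.nanmean(p,0).round(4),"min",np.nanmin(p,0).round(3),"max",np.nanmax(p,0).round(3))
    comp("green",(45,80,60),(80,255,255),0.02)
    comp("red",(0,150,60),(6,255,255),0.03,mn=8)
    comp("yellow",(20,130,100),(32,255,255),0.02,mn=30)
    comp("blue",(105,120,50),(125,255,255),0.03,mn=20)
    h=P[...,2]; m=(abs(h)<0.02); print(n,"bench z",np.nanmedian(h[m]))
E
```

```text
top green [276. 109.] 42 mean [ 0.7895 -0.097   0.0694] min [ 0.778 -0.108  0.059] max [ 0.803 -0.085  0.08 ]
top green [260. 109.] 41 mean [ 0.7937 -0.0387  0.0685] min [ 0.78  -0.051  0.063] max [ 0.806 -0.026  0.076]
top green [309. 166.] 48 mean [ 0.5704 -0.1852  0.069 ] min [ 0.558 -0.198  0.059] max [ 0.584 -0.172  0.076]
top green [325. 171.] 44 mean [ 0.5445 -0.2388  0.0694] min [ 0.531 -0.25   0.062] max [ 0.558 -0.227  0.078]
top green [375. 173.] 18 mean [ 0.5264 -0.4139  0.0474] min [ 0.519 -0.42   0.042] max [ 0.535 -0.407  0.054]
top green [364. 177.] 21 mean [ 0.5157 -0.3746  0.0474] min [ 0.508 -0.383  0.041] max [ 0.523 -0.367  0.059]
top green [ 56. 261.] 1277 mean [0.3276 0.6656 0.1292] min [0.262 0.63  0.083] max [0.398 0.717 0.152]
top red [373.  86.] 1702 mean [ 0.8395 -0.4542  0.0636] min [ 0.757 -0.569  0.03 ] max [ 0.921 -0.327  0.099]
top red [268. 122.] 52 mean [ 0.743  -0.065   0.0632] min [ 0.73  -0.078  0.05 ] max [ 0.756 -0.053  0.073]
top red [201. 142.] 25 mean [0.6728 0.1731 0.1302] min [0.663 0.165 0.121] max [0.681 0.183 0.138]
top red [456. 182.] 
[... 2886 characters left out ...]
max [0.623 0.329 0.118]
scene yellow [170. 235.] 403 mean [ 0.586  -0.1931  0.0311] min [ 0.534 -0.295  0.02 ] max [ 0.623 -0.113  0.043]
scene yellow [103. 228.] 72 mean [ 0.5425 -0.3885  0.0238] min [ 0.526 -0.439  0.02 ] max [ 0.559 -0.338  0.028]
scene yellow [343. 236.] 80 mean [0.6169 0.2686 0.0446] min [0.61  0.216 0.039] max [0.623 0.315 0.049]
scene blue [272. 200.] 180 mean [0.5794 0.0837 0.1377] min [0.55  0.064 0.134] max [0.606 0.102 0.141]
scene blue [311. 245.] 235 mean [0.6862 0.1734 0.0814] min [0.671 0.152 0.032] max [0.696 0.191 0.107]
scene blue [504. 256.] 115 mean [0.7959 0.5629 0.1428] min [0.781 0.544 0.14 ] max [0.811 0.585 0.145]
scene bench z -0.0017871492204049044
```

View pics/crop_top.png

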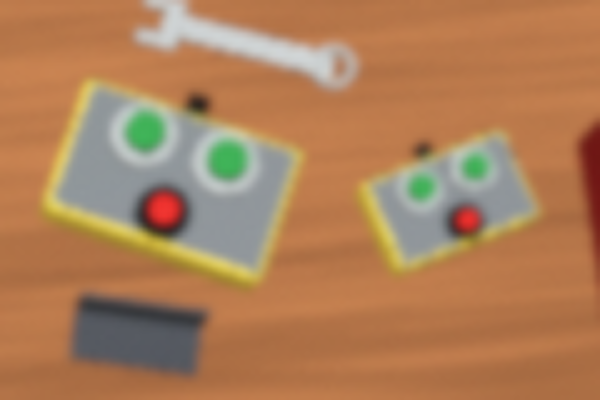

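The crop confirms it. The larger yellow box at crop (175,185) has green buttons at (145,130) and (228,160) and its red button at (163,210). The small decoy is at (455,200). Next I'll fit the poses.

Run:
```python
import numpy as np,cv2
from h import *
for n in("top","scene"):
    c=np.load(f"{n}0.npz"); im=c["pixels"]; P=cloud(c); hsv=cv2.cvtColor(im,cv2.COLOR_RGB2HSV)
    y=cv2.inRange(hsv,(18,110,80),(34,255,255))>0
    m=y&(P[...,2]>0.105)&(P[...,2]<.125)&(P[...,0]<.66)&(P[...,1]>.18)&(P[...,1]<.36)&(P[...,0]>.4)
    print(n,"hood top",cv2.minAreaRect(P[m][:,:2].astype(np.float32)*1000), np.nanmedian(P[m][:,2]))
    b=cv2.inRange(hsv,(100,90,40),(128,255,255))>0
    m=b&(P[...,2]>.128)&(P[...,2]<.15)&(P[...,1]<.13)&(P[...,1]>.03)&(P[...,0]>.42)&(P[...,0]<.63)
    print(n,"head top",cv2.minAreaRect(P[m][:,:2].astype(np.float32)*1000))
    m=(P[...,2]>.038)&(P[...,2]<.054)&(P[...,1]<-.09)&(P[...,1]>-.31)&(P[...,0]>.44)&(P[...,0]<.64)
    k,l,s,ce=cv2.connectedComponentsWithStats(m.astype(np.uint8))
    i=1+np.argmax(s[1:,4]);print(n,"box top",cv2.minAreaRect(P[l==i][:,:2].astype(np.float32)*1000))
    for nm,(a,b_,cc,d) in dict(toolbox=(.3,.6,-.9,-.49),stub=(.44,.64,.03,.13),greenmotor=(.2,.45,.55,.8),all_right=(.3,.95,-.5,.5)).items():
        q=P[(P[...,0]>a)&(P[...,0]<b_)&(P[...,1]>cc)&(P[...,1]<d)]; print(nm,np.nanmax(q[:,2]).round(3))
```

```text
top hood top ((546.0045166015625, 272.2861022949219), (110.0926513671875, 140.9976043701172), 84.47293090820312) 0.11629092845513189
top head top ((527.86572265625, 89.42945098876953), (43.338924407958984, 145.46200561523438), 84.67684936523438)
top box top ((541.135009765625, -202.48928833007812), (159.75979614257812, 101.13848876953125), 63.71456527709961)
toolbox 0.219
stub 0.18
greenmotor 0.164
all_right 0.18
scene hood top ((546.6275634765625, 271.4913330078125), (110.50965118408203, 146.283203125), 85.23043823242188) 0.11371433628898953
scene head top ((537.721435546875, 86.69921875), (39.9052734375, 141.18153381347656), 85.31574249267578)
scene box top ((543.4132690429688, -204.00653076171875), (160.1871795654297, 103.30668640136719), 64.17088317871094)
toolbox 0.207
stub 0.172
greenmotor 0.156
all_right 0.172
```

Press y axis is about (0.09, 0.996). The hood face is at about (0.551, 0.327), with roughly 107 mm of travel to shut. I'll start moving: raise, turn, and close the fingers on the way.

```bash
python3 -m crank '255 0 0 -20 0 0 6.2;255 0 0 -20 0 0 6.2;255 0 0 -20 0 0 6.2;255 21 -35 0 0 0 0;255 21 -35 0 0 0 0;255 21 -35 0 0 0 0;255 21 -35 0 0 0 0;255 21 -35 0 0 0 0;255 21 -35 0 0 0 0;255 21 -35 0 0 0 0' 40
```

```text
time: 0.93
eef_pos: [0.3019, -0.327, 0.302]
orientation: [[0.996, -0.092, -0.0], [-0.092, -0.996, 0.001], [-0.0, -0.001, -1.0]]
ft_force: [1.3, -0.5, 0.4]
finger_gap: -0.0004
```

```bash
python3 -m crank '255 14 -37 0 0 0 0;255 14 -37 0 0 0 0;255 14 -37 0 0 0 0;255 14 -37 0 0 0 0;255 14 -37 0 0 0 0;255 14 -37 0 0 0 0;255 14 -37 0 0 0 0;255 14 -37 0 0 0 0;255 14 -37 0 0 0 0;255 14 -37 0 0 0 0'
python3 -m crank '255 5 -37 0 0 0 0;255 5 -37 0 0 0 0;255 5 -37 0 0 0 0;255 5 -37 0 0 0 0;255 5 -37 0 0 0 0;255 5 -37 0 0 0 0;255 5 -37 0 0 0 0;255 5 -37 0 0 0 0;255 5 -37 0 0 0 0;255 4 -35 0 0 0 0'
```

```text
time: 1.77
eef_pos: [0.4749, 0.0286, 0.3021]
orientation: [[0.996, -0.091, -0.0], [-0.091, -0.996, -0.0], [-0.0, 0.0, -1.0]]
ft_force: [0.4, -0.2, -0.1]
finger_gap: -0.0001
time: 2.6
eef_pos: [0.5573, 0.3906, 0.3015]
orientation: [[0.996, -0.091, -0.001], [-0.091, -0.996, -0.001], [-0.001, 0.001, -1.0]]
ft_force: [0.2, -1.2, 1.0]
finger_gap: -0.0001
```

```bash
python3 -m crank '255 0 0 30 0 0 0;255 0 0 30 0 0 0;255 0 0 30 0 0 0;255 0 0 30 0 0 0;255 0 0 30 0 0 0;255 0 0 30 0 0 0;255 0 0 25 0 0 0;255 0 0 15 0 0 0;255 0 0 10 0 0 0;255 0 0 0 0 0 0'
python3 - <<'E'
from bench import ctrl
import cv2
cv2.imwrite("pics/s1.png",ctrl.read_camera("scene")["pixels"][120:280,230:430,::-1].repeat(4,0).repeat(4,1)[:600])
E
```

```text
time: 3.43
eef_pos: [0.5556, 0.3874, 0.0691]
orientation: [[0.996, -0.092, -0.005], [-0.092, -0.996, -0.003], [-0.005, 0.003, -1.0]]
ft_force: [-0.9, 0.6, -0.1]
finger_gap: 0.0
```

View pics/s1.png

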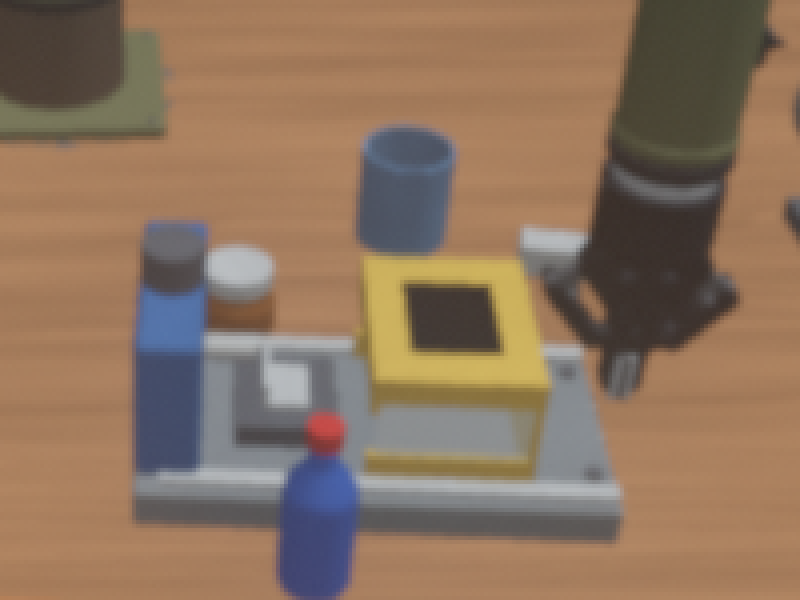

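The hood at crop (455,330) stands open, and the closed fingers at (620,375) are clear behind its face. The knuckles are near hood-top height, so I'll raise 15 mm for clearance and start the push.

```bash
python3 -m crank '255 0 0 -15 0 0 0;255 0 13 0 0 0 0;255 0 13 0 0 0 0;255 0 13 0 0 0 0;255 0 13 0 0 0 0;255 0 13 0 0 0 0;255 0 13 0 0 0 0;255 0 13 0 0 0 0;255 0 12 0 0 0 0;255 0 12 0 0 0 0'
python3 - <<'E'
from bench import ctrl
import cv2
cv2.imwrite("pics/s2.png",ctrl.read_camera("scene")["pixels"][120:280,230:430,::-1].repeat(4,0).repeat(4,1)[:600])
E
```

```text
time: 4.32
eef_pos: [0.5474, 0.2729, 0.0879]
orientation: [[0.996, -0.092, 0.002], [-0.092, -0.996, 0.001], [0.002, -0.001, -1.0]]
ft_force: [0.5, 3.4, 4.9]
finger_gap: 0.0
```

View pics/s2.png

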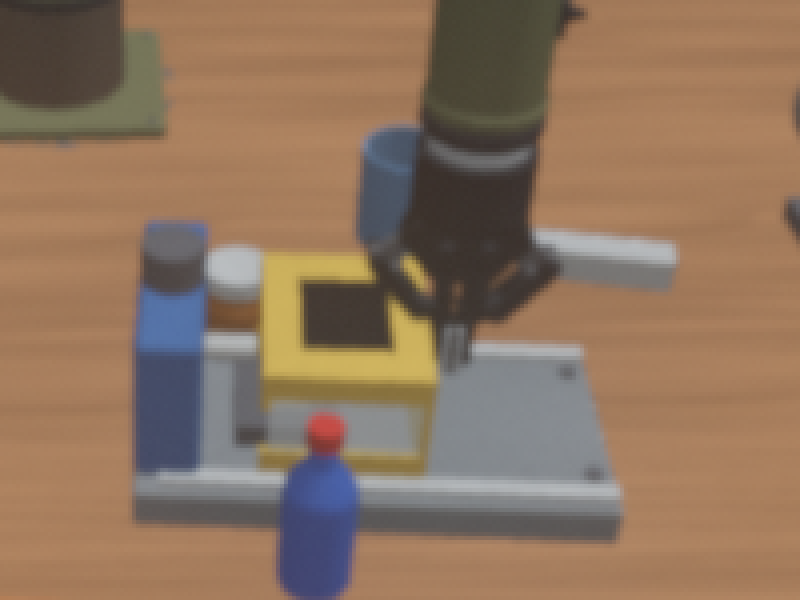

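The hood has moved with the fingers. The gap from its edge (262,370) to the head at (205,360) is about 40 mm. Continuing more slowly.

```bash
python3 -m crank '255 0 5 0 0 0 0;255 0 5 0 0 0 0;255 0 5 0 0 0 0;255 0 5 0 0 0 0;255 0 4 0 0 0 0;255 0 4 0 0 0 0;255 0 2 0 0 0 0;255 0 2 0 0 0 0;255 0 0 0 0 0 0;255 0 0 0 0 0 0'
python3 - <<'E'
from bench import ctrl
import cv2
cv2.imwrite("pics/s3.png",ctrl.read_camera("scene")["pixels"][120:280,230:430,::-1].repeat(4,0).repeat(4,1)[:600])
E
```

```text
time: 5.2
eef_pos: [0.5445, 0.2418, 0.0876]
orientation: [[0.996, -0.091, 0.001], [-0.091, -0.996, -0.0], [0.001, 0.0, -1.0]]
ft_force: [1.0, 0.1, 5.5]
finger_gap: 0.0001
```

View pics/s3.png

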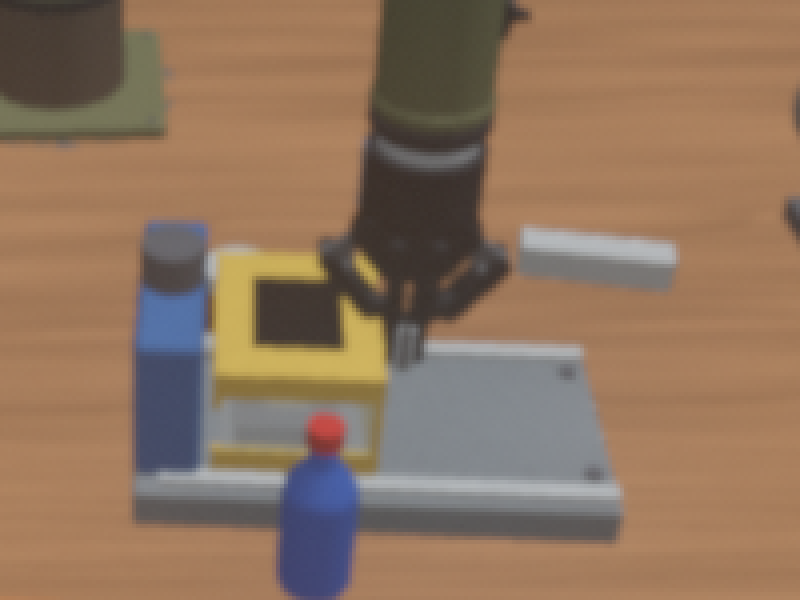

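About 7 mm remains, from (205,380) to (214,380).

```bash
python3 -m crank '255 0 2 0 0 0 0;255 0 2 0 0 0 0;255 0 2 0 0 0 0;255 0 2 0 0 0 0;255 0 1 0 0 0 0;255 0 1 0 0 0 0;255 0 0 0 0 0 0;255 0 0 0 0 0 0;255 0 0 0 0 0 0;255 0 0 0 0 0 0'
```

```text
time: 6.08
eef_pos: [0.5448, 0.238, 0.0888]
orientation: [[0.996, -0.093, 0.005], [-0.093, -0.996, 0.01], [0.004, -0.01, -1.0]]
ft_force: [-0.5, 18.0, 6.5]
finger_gap: 0.0001
```

```bash
cat > hood.py <<'E'
from bench import ctrl
from h import *
import sys
for n in("top","scene"):
    c=ctrl.read_camera(n); im=c["pixels"]; P=cloud(c); hsv=cv2.cvtColor(im,cv2.COLOR_RGB2HSV)
    y=cv2.inRange(hsv,(18,110,80),(34,255,255))>0
    m=y&(P[...,2]>0.105)&(P[...,2]<.125)&(P[...,0]<.66)&(P[...,1]>.08)&(P[...,1]<.36)&(P[...,0]>.4)
    print(n,cv2.minAreaRect(P[m][:,:2].astype(np.float32)*1000))
    if n=="scene": cv2.imwrite(f"pics/{sys.argv[1]}.png",im[120:280,230:430,::-1].repeat(4,0).repeat(4,1)[:600])
E
python3 hood.py s4
```

```text
top ((538.693115234375, 170.14732360839844), (110.28837585449219, 142.52366638183594), 85.13919830322266)
scene ((540.280517578125, 169.9411163330078), (111.68112182617188, 143.55116271972656), 86.13790893554688)
```

View pics/s4.png

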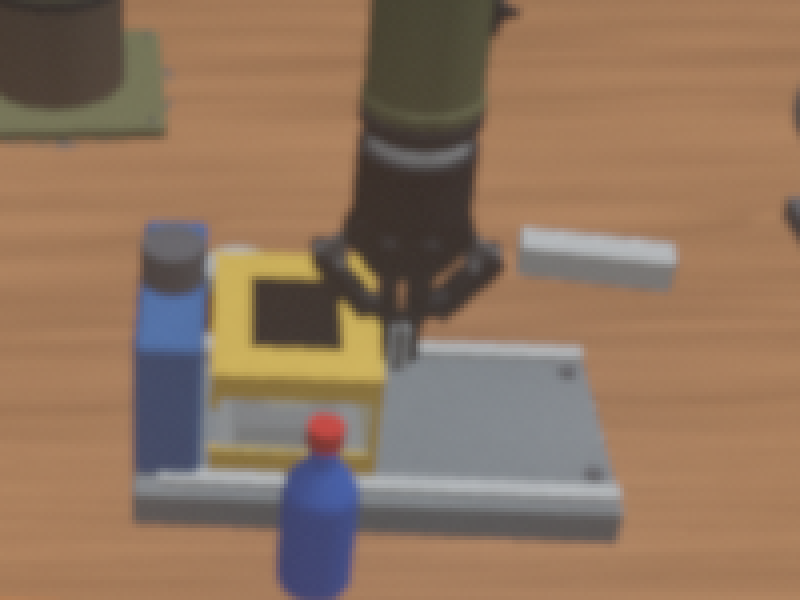

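18 N resists and the hood has stalled, apparently at the stop. A little more push will show whether it still moves.

```bash
python3 -m crank '255 0 1 0 0 0 0;255 0 1 0 0 0 0;255 0 1 0 0 0 0;255 0 0 0 0 0 0;255 0 0 0 0 0 0;255 0 0 0 0 0 0;255 0 0 0 0 0 0;255 0 0 0 0 0 0;255 0 0 0 0 0 0;255 0 0 0 0 0 0'; python3 hood.py s5
```

```text
time: 7.02
eef_pos: [0.5448, 0.2378, 0.089]
orientation: [[0.996, -0.093, 0.006], [-0.093, -0.996, 0.014], [0.004, -0.015, -1.0]]
ft_force: [-0.3, 26.2, 4.6]
finger_gap: -0.0001
top ((538.9309692382812, 170.11273193359375), (110.07784271240234, 141.7288360595703), 85.10149383544922)
scene ((539.5188598632812, 169.81507873535156), (111.59215545654297, 144.05673217773438), 85.80186462402344)
```

Run:
```python
from bench import ctrl
from h import *
c0=np.load("top0.npz"); c=ctrl.read_camera("top"); np.savez("top1.npz",**c)
a=c0["pixels"][150:245,140:250,::-1]; b=c["pixels"][150:245,140:250,::-1]
cv2.imwrite("pics/cmp.png",cv2.resize(np.vstack([a,b]) if 0 else np.hstack([a,b]),None,fx=3.6,fy=5,interpolation=cv2.INTER_CUBIC))
P=cloud(c)
# head profile along press y near mid-lines
ex=np.array([.996,-.091]);ey=np.array([.091,.996]); o=np.array([.539,.170])
q=P[...,:2]-o; X=q@ex; Y=q@ey; Z=P[...,2]
for x0 in(-.06,-.045,.045,.06):
    m=(abs(X-x0)<.006)&(Y<-.035)&(Y>-.12); i=np.argsort(Y[m]); print(x0,[(round(y*1000),round(z*1000)) for y,z in zip(Y[m][i],Z[m][i])][::3])
```

```text
-0.06 [(-118, 0), (-118, -4), (-115, 1), (-111, 2), (-108, 3), (-105, 115), (-105, 19), (-103, 141), (-99, 142), (-96, 146), (-96, 138), (-93, 139), (-90, 140), (-86, 143), (-86, 132), (-83, 134), (-80, 141), (-77, 141), (-74, 145), (-70, 145), (-67, 140), (-66, 136), (-63, 139), (-55, 112), (-55, 107), (-52, 122), (-52, 112), (-48, 112), (-46, 122), (-45, 113), (-42, 112), (-39, 113), (-36, 117)]
-0.045 [(-119, 5), (-115, 6), (-111, 1), (-108, 4), (-105, 115), (-105, 108), (-103, 148), (-103, 139), (-99, 137), (-96, 138), (-93, 140), (-90, 141), (-86, 142), (-83, 141), (-83, 132), (-80, 138), (-77, 141), (-74, 146), (-73, 138), (-70, 137), (-67, 142), (-64, 144), (-63, 136), (-60, 135), (-55, 105), (-53, 31), (-52, 118), (-49, 119), (-46, 123), (-42, 119), (-39, 114), (-39, 112), (-35, 116)]
0.045 [(-119, 5), (-115, 3), (-112, 3), (-112, -6), (-108, 0), (-104, -5), (-104, 87), (-103, 139), (-100, 141), (-96, 140), (-93, 148), (-93, 140), (-90, 144), (-86, 138), (-83, 145), (-80, 145), (-80, 138), (-76, 138), (-73, 135), (-70, 139), (-67, 142), (-63, 142), (-63, 138), (-60, 134), (-54, 97), (-52, 115), (-49, 117), (-45, 113), (-42, 116), (-38, 117)]
0.06 [(-119, 0), (-119, -4), (-115, 1), (-112, 0), (-108, 2), (-105, 2), (-104, 80), (-103, 133), (-100, 139), (-96, 140), (-94, 151), (-93, 137), (-90, 135), (-87, 143), (-83, 144), (-83, 138), (-80, 141), (-77, 140), (-73, 143), (-70, 146), (-67, 142), (-66, 136), (-63, 140), (-60, 140), (-55, 108), (-54, 99), (-52, 119), (-48, 116), (-45, 122), (-45, 113), (-41, 110), (-38, 111)]
```

View pics/cmp.png

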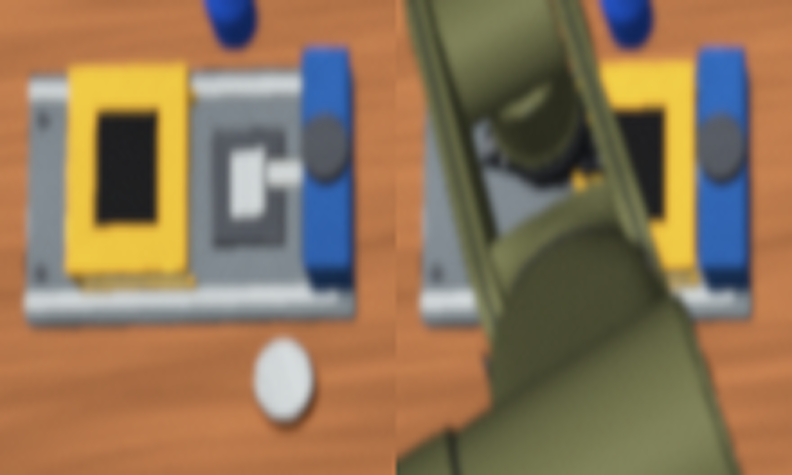

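The right half shows the hood (650,165) closed up to the blue head (722,165), within depth noise, and 26 N of force doesn't move it. The hood is on its stop, so I'll back off and lift.

```bash
python3 -m crank '255 0 -10 0 0 0 0;255 0 -20 0 0 0 0;255 0 -20 0 0 0 0;255 0 -10 -10 0 0 0;255 0 0 -35 0 0 0;255 0 0 -35 0 0 0;255 0 0 -35 0 0 0;255 0 0 -35 0 0 0;255 0 0 -30 0 0 0;255 0 0 -15 0 0 0'; python3 hood.py s6
```

```text
time: 8.0
eef_pos: [0.5489, 0.2888, 0.2857]
orientation: [[0.996, -0.092, 0.003], [-0.092, -0.996, 0.001], [0.003, -0.001, -1.0]]
ft_force: [0.8, 0.5, -0.4]
finger_gap: -0.0001
top ((538.118408203125, 170.51620483398438), (111.03923034667969, 143.0001678466797), 85.5527572631836)
scene ((539.6801147460938, 169.18716430664062), (110.02301025390625, 145.92457580566406), 86.1760482788086)
```

View pics/s6.png

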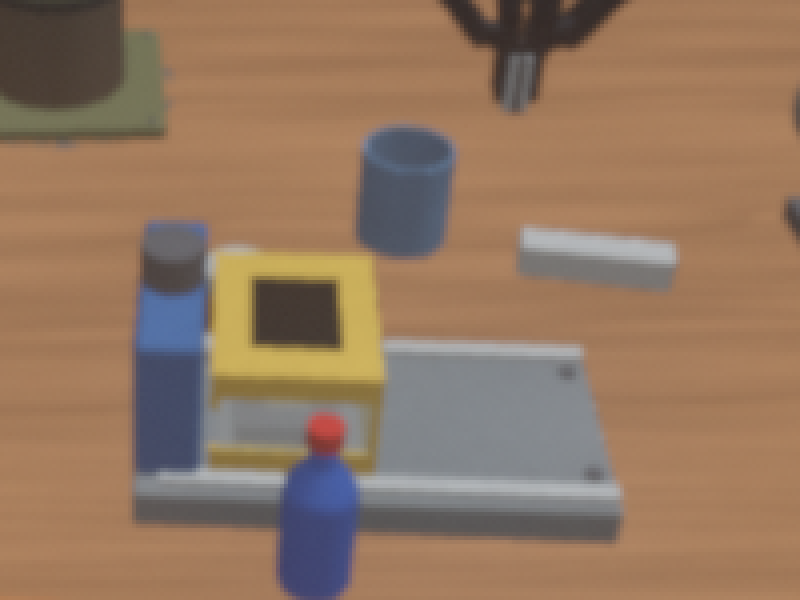

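Scene view: the hood (295,330) stays against the head, and the bystanders (bottle, jar, mug, tube) haven't moved. Next, travel to the start box, taking a wrist look over the hood on the way.

```bash
python3 -m crank '118 2 20 -15 0 0 0;118 4 38 0 0 0 0;118 4 38 0 0 0 0;118 4 38 0 0 0 0;118 4 20 0 0 0 0;118 0 0 0 0 0 0;118 0 0 0 0 0 0;118 0 0 0 0 0 0;118 0 0 0 0 0 0;118 0 0 0 0 0 0'
python3 - <<'E'
from bench import ctrl
import cv2
c=ctrl.read_camera("wrist"); print({k:(v.round(3).tolist() if hasattr(v,'round') else v) for k,v in c.items() if k not in("pixels","z_map")})
cv2.imwrite("pics/w1.png",c["pixels"][...,::-1])
E
```

```text
time: 8.93
eef_pos: [0.5517, 0.1351, 0.2966]
orientation: [[0.996, -0.09, -0.001], [-0.09, -0.996, 0.0], [-0.001, 0.0, -1.0]]
ft_force: [1.1, 0.0, 0.5]
finger_gap: 0.0462
{'fx': 297.3186396354542, 'fy': 297.3186396354542, 'cx': 260.4923932730453, 'cy': 195.558636228836, 'tool_from_camera': [[0.001, 0.954, 0.3, 0.077], [1.0, -0.001, 0.0, -0.0], [0.0, 0.3, -0.954, -0.132], [0.0, 0.0, 0.0, 1.0]]}
```

View pics/w1.png

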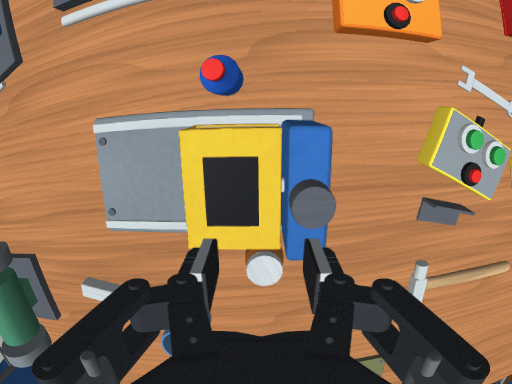

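The wrist view shows the hood (230,185) closed up against the head (305,190), and the start box at (467,150). Going on to the start box.

```bash
python3 -m crank '118 4 38 0 0 0 0;118 4 38 0 0 0 0;118 4 38 0 0 0 0;118 5 38 0 0 0 0;118 5 38 0 0 0 0;118 5 38 0 0 0 0;118 4 38 0 0 0 0;118 4 38 0 0 0 0;118 4 28 0 0 0 0;118 0 13 0 0 0 0'
python3 -m crank '118 0 0 20 0 0 7;118 0 0 30 0 0 7;118 0 0 30 0 0 6;118 0 0 20 0 0 0;118 0 0 10 0 0 0;118 0 0 0 0 0 0;118 0 0 0 0 0 0;118 0 0 0 0 0 0;118 0 0 0 0 0 0;118 0 0 0 0 0 0'
cat > wr.py <<'E'
from bench import ctrl
from h import *
import sys
s=ctrl.state(); c=ctrl.read_camera("wrist"); im=c["pixels"]
cv2.imwrite(f"pics/{sys.argv[1]}.png",im[...,::-1])
print("tcp",s["eef_pos"].round(4),s["ft_force"].round(1),s["finger_gap"],"t",s["time"])
z=c["z_map"].astype(float); u,v=np.meshgrid(np.arange(512),np.arange(384))
a=(u-c["cx"])/c["fx"]; b=(v-c["cy"])/c["fy"]; r=np.hypot(a,b)+1e-9
# ray dir; z along optical axis
x=z*np.tan(np.minimum(r,1.4))*a/r; y=-z*np.tan(np.minimum(r,1.4))*b/r
P=np.stack([x,y,-z,np.ones_like(z)],-1)@np.asarray(c["tool_from_camera"]).T
T=P[...,:3]; W=T@s["orientation"].T+s["eef_pos"]
hsv=cv2.cvtColor(im,cv2.COLOR_RGB2HSV)
for nm,lo,hi in(("green",(45,80,50),(80,255,255)),("red",(0,150,60),(6,255,255))):
    m=(cv2.inRange(hsv,lo,hi)>0)&(z>0)&(abs(W[...,0]-.55)<.12)&(abs(W[...,1]+.2)<.1)&(W[...,2]>.03)
    k,l,st,ce=cv2.connectedComponentsWithStats(m.astype(np.uint8))
    for i in range(1,k):
        if st[i,4]<60: continue
        q=l==i; top=q&(abs(W[...,2]-np.nanmedian(W[q][:,2]))<.006)
        e=cv2.minEnclosingCircle(T[top][:,:2].astype(np.float32)*1000)
        print(nm,ce[i].round(),st[i,4],"world med",np.median(W[top],0).round(4),"tool mm",(np.median(T[top],0)*1000).round(1),"circ",np.round(e[0],1),round(e[1],1))
E
python3 wr.py w2
```

```text
time: 9.82
eef_pos: [0.5599, -0.2165, 0.2971]
orientation: [[0.996, -0.093, 0.001], [-0.093, -0.996, -0.002], [0.001, 0.002, -1.0]]
ft_force: [1.2, -0.1, -0.6]
finger_gap: 0.0457
time: 10.65
eef_pos: [0.5602, -0.2135, 0.189]
orientation: [[0.904, -0.426, 0.003], [-0.426, -0.905, -0.001], [0.003, -0.0, -1.0]]
ft_force: [0.0, -0.3, 0.2]
finger_gap: 0.0461
tcp [ 0.5602 -0.2135  0.189 ] [ 0.  -0.3  0.2] 0.04606488603532131 t 10.65
green [228. 192.] 848 world med [ 0.5734 -0.1873  0.0691] tool mm [  0.3 -29.3 119.9] circ [ -0.5 -29.9] 14.7
green [294. 193.] 840 world med [ 0.5479 -0.2402  0.0691] tool mm [ -0.2  29.5 119.9] circ [-1.  29.8] 14.7
red [260. 240.] 419 world med [ 0.518  -0.1932  0.067 ] tool mm [-47.2  -0.7 121.8] circ [-49.   -0.6] 10.9
```

View pics/w2.png

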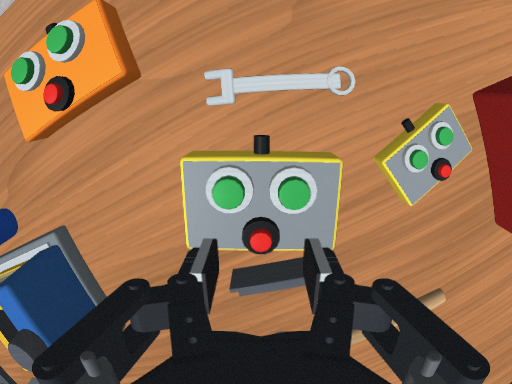

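The wrist view shows both green caps at (228,192) and (294,193), which is tool y of about ∓30 mm and x of about 0. The red button is at (260,240), 48 mm off the line. The tool is centred, so I'll descend to just above the caps.

```bash
python3 -m crank '118 0 0 20 0 0 0;118 0 0 20 0 0 0;118 0 0 20 0 0 0;118 0 0 20 0 0 0;118 0 0 14 0 0 0;118 0 0 6 0 0 0;118 0 0 0 0 0 0;118 0 0 0 0 0 0;118 0 0 0 0 0 0;118 0 0 0 0 0 0'; python3 wr.py w3
python3 - <<'E'
from bench import ctrl
import cv2
cv2.imwrite("pics/s7.png",ctrl.read_camera("scene")["pixels"][150:270,90:250,::-1].repeat(5,0).repeat(5,1))
E
```

```text
time: 11.53
eef_pos: [0.5602, -0.2136, 0.0887]
orientation: [[0.904, -0.427, 0.002], [-0.427, -0.904, -0.001], [0.003, -0.0, -1.0]]
ft_force: [0.2, 0.6, 0.5]
finger_gap: 0.0461
tcp [ 0.5602 -0.2136  0.0887] [0.2 0.6 0.5] 0.04605568137554259 t 11.5333
green [212. 235.] 1428 world med [ 0.5778 -0.1915  0.069 ] tool mm [  5.5 -26.3  19.7] circ [ -0.  -29.8] 14.6
green [309. 236.] 1392 world med [ 0.5527 -0.2414  0.069 ] tool mm [ 5.  26.3 19.7] circ [-0.8 29.7] 14.6
red [260. 304.] 847 world med [ 0.5187 -0.1935  0.0669] tool mm [-45.9  -0.5  21.6] circ [-48.1  -0.8] 10.9
```

View pics/w3.png

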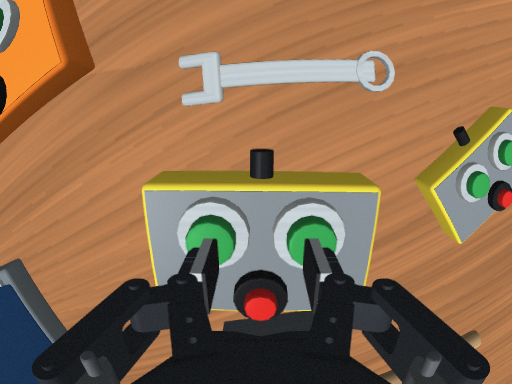

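View pics/s7.png

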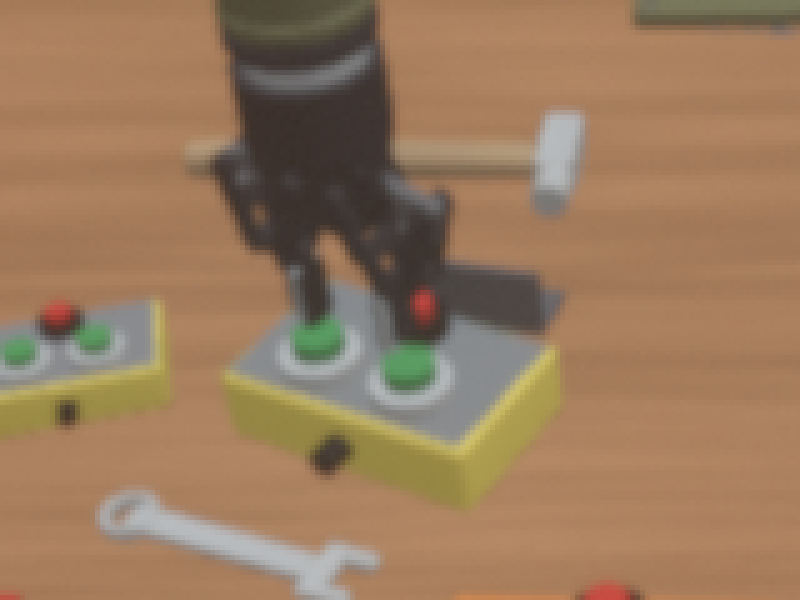

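The tips sit just inside the cap centres, at wrist (207,240) and (312,240). The scene view shows both fingers above the green caps at (318,330) and (405,360), clear of the red one. I'll open slightly to centre them and approach.

```bash
python3 -m crank '110 0 0 4 0 0 0;110 0 0 4 0 0 0;110 0 0 2 0 0 0;110 0 0 0 0 0 0;110 0 0 0 0 0 0;110 0 0 1 0 0 0;110 0 0 1 0 0 0;110 0 0 0 0 0 0;110 0 0 0 0 0 0;110 0 0 0 0 0 0'
python3 -m crank '110 0 0 1 0 0 0;110 0 0 0 0 0 0;110 0 0 0 0 0 0;110 0 0 1 0 0 0;110 0 0 0 0 0 0;110 0 0 0 0 0 0;110 0 0 0 0 0 0;110 0 0 0 0 0 0;110 0 0 0 0 0 0;110 0 0 0 0 0 0'
```

```text
time: 12.47
eef_pos: [0.559, -0.2131, 0.0754]
orientation: [[0.904, -0.427, -0.0], [-0.427, -0.904, 0.0], [-0.0, -0.0, -1.0]]
ft_force: [-1.1, 1.0, 4.3]
finger_gap: 0.0488
time: 13.3
eef_pos: [0.559, -0.2131, 0.0735]
orientation: [[0.904, -0.427, -0.0], [-0.427, -0.904, 0.0], [-0.0, 0.0, -1.0]]
ft_force: [-2.3, 1.0, 5.6]
finger_gap: 0.0489
```

Contact force is 5.6 N, which matches both springs at about 3 mm. Now press fully.

```bash
python3 -m crank '110 0 0 2 0 0 0;110 0 0 2 0 0 0;110 0 0 2 0 0 0;110 0 0 1 0 0 0;110 0 0 0 0 0 0;110 0 0 0 0 0 0;110 0 0 0 0 0 0;110 0 0 0 0 0 0;110 0 0 0 0 0 0;110 0 0 0 0 0 0'; python3 wr.py w4; python3 -c "
from bench import ctrl;print(ctrl.state()['wrist_torque'])"
```

```text
time: 14.13
eef_pos: [0.5591, -0.2131, 0.0691]
orientation: [[0.904, -0.427, 0.001], [-0.427, -0.904, -0.001], [0.001, 0.0, -1.0]]
ft_force: [-6.7, 3.1, 22.5]
finger_gap: 0.0484
tcp [ 0.5591 -0.2131  0.0691] [-6.7  3.1 22.5] 0.04843209085255742 t 14.1333
green [210. 244.] 1127 world med [ 0.578  -0.1925  0.061 ] tool mm [  6.7 -24.3   8.1] circ [  0.6 -29.6] 14.9
green [312. 245.] 1078 world med [ 0.5526 -0.2385  0.0609] tool mm [ 6.1 23.9  8.2] circ [ 0.1 29.2] 15.1
red [260. 321.] 914 world med [ 0.5198 -0.1941  0.0669] tool mm [-43.7  -0.5   2.2] circ [-47.   -0.5] 11.0
[ 0.50696612  1.1617854  -0.02360203]
```

View pics/w4.png

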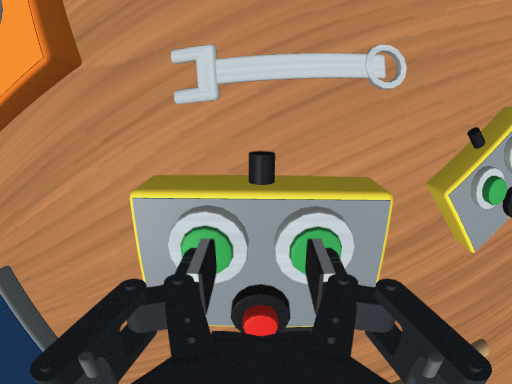

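Both caps read 61 mm against 69 mm before, so both are fully down (8 mm) and flush with their collars. The red one is untouched. I'll hold for three calls (2.5 s).

```bash
python3 -m crank '110 0 0 0 0 0 0;110 0 0 0 0 0 0;110 0 0 0 0 0 0;110 0 0 0 0 0 0;110 0 0 0 0 0 0;110 0 0 0 0 0 0;110 0 0 0 0 0 0;110 0 0 0 0 0 0;110 0 0 0 0 0 0;110 0 0 0 0 0 0'
python3 -m crank '110 0 0 0 0 0 0;110 0 0 0 0 0 0;110 0 0 0 0 0 0;110 0 0 0 0 0 0;110 0 0 0 0 0 0;110 0 0 0 0 0 0;110 0 0 0 0 0 0;110 0 0 0 0 0 0;110 0 0 0 0 0 0;110 0 0 0 0 0 0'
python3 -m crank '110 0 0 0 0 0 0;110 0 0 0 0 0 0;110 0 0 0 0 0 0;110 0 0 0 0 0 0;110 0 0 0 0 0 0;110 0 0 0 0 0 0;110 0 0 0 0 0 0;110 0 0 0 0 0 0;110 0 0 0 0 0 0;110 0 0 0 0 0 0'
python3 -m crank '110 0 0 -4 0 0 0;110 0 0 -4 0 0 0;110 0 0 -4 0 0 0;110 0 0 -8 0 0 0;110 0 0 -15 0 0 0;110 0 0 -20 0 0 0;110 0 0 -20 0 0 0;110 0 0 -25 0 0 0;110 0 0 -10 0 0 0;110 0 0 0 0 0 0'
python3 wr.py w5; python3 hood.py s8
python3 - <<'E'
from bench import ctrl
import cv2
cv2.imwrite("pics/s9.png",ctrl.read_camera("scene")["pixels"][...,::-1])
E
```

```text
time: 15.02
eef_pos: [0.5591, -0.2131, 0.0691]
orientation: [[0.904, -0.427, 0.001], [-0.427, -0.904, -0.001], [0.001, 0.0, -1.0]]
ft_force: [-7.2, 2.3, 22.8]
finger_gap: 0.0481
time: 15.85
eef_pos: [0.5591, -0.2131, 0.0691]
orientation: [[0.904, -0.427, 0.001], [-0.427, -0.904, -0.001], [0.001, 0.0, -1.0]]
ft_force: [-6.9, 2.2, 21.6]
finger_gap: 0.0484
time: 16.68
eef_pos: [0.5591, -0.2131, 0.0691]
orientation: [[0.904, -0.427, 0.001], [-0.427, -0.904, -0.001], [0.001, 0.0, -1.0]]
ft_force: [-7.3, 4.1, 21.8]
finger_gap: 0.0487
time: 17.52
eef_pos: [0.5614, -0.2142, 0.1791]
orientation: [[0.904, -0.427, 0.006], [-0.427, -0.904, -0.003], [0.007, -0.0, -1.0]]
ft_force: [-0.4, -0.9, -0.1]
finger_gap: 0.0483
tcp [ 0.5614 -0.2142  0.1791] [-0.4 -0.9 -0.1] 0.04829624980644839 t 17.5167
green [227. 198.] 911 world med [ 0.5732 -0.1873  0.0692] tool mm [ -1.4 -29.4 109.9] circ [ -2.4 -29.8] 14.8
green [295. 198.] 905 world med [ 0.548  -0.2402  0.0691] tool mm [ -1.9  29.4 110. ] circ [-3.  29.8] 14.8
red [260. 246.] 439 world med [ 0.5177 -0.193   0.067 ] tool mm [-49.1  -0.7 111.8] circ [-50.7  -0.5] 10.7
top ((538.1248779296875, 170.57070922851562), (110.51255798339844, 142.34616088867188), 85.087646484375)
scene ((539.35986328125, 168.54281616210938), (109.45446014404297, 144.73046875), 85.18626403808594)
```

View pics/w5.png

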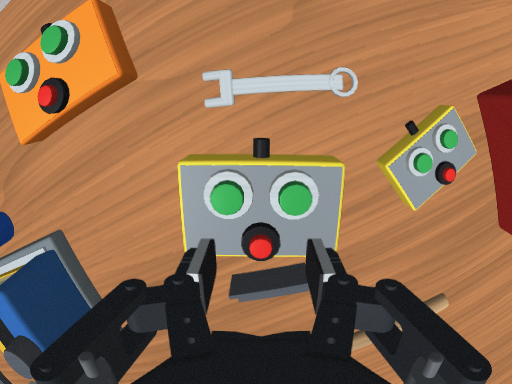

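View pics/s9.png

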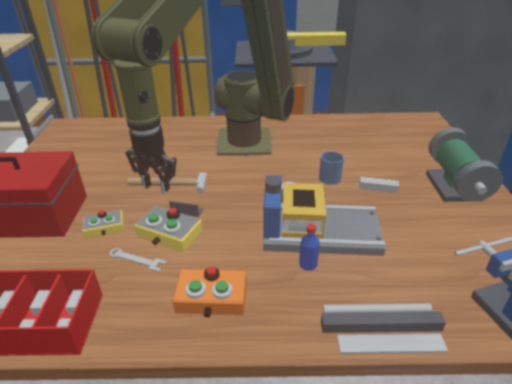

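Both caps are up again at 69 mm, the box and red button are where they were, the hood at (303,207) is shut and the bystanders haven't moved. I'll let it settle briefly and hand in.

```bash
python3 -m crank '110 0 0 -10 0 0 0;110 0 0 0 0 0 0;110 0 0 0 0 0 0;110 0 0 0 0 0 0;110 0 0 0 0 0 0;110 0 0 0 0 0 0;110 0 0 0 0 0 0;110 0 0 0 0 0 0;110 0 0 0 0 0 0;110 0 0 0 0 0 0'; python3 -c "
from bench import ctrl;print(ctrl.job_done())"
```

```text
time: 18.55
eef_pos: [0.5592, -0.2132, 0.1863]
orientation: [[0.904, -0.427, 0.0], [-0.427, -0.904, 0.0], [-0.0, -0.0, -1.0]]
ft_force: [-0.7, 0.6, 0.2]
finger_gap: 0.0487
the job is handed in; nothing more can be done
None
```

I pushed the hood shut, then pressed both green buttons of the larger yellow start box all the way down together. I held them over 2.5 s, released them and handed the job in at about 18.6 s. No verdict was reported.

- **Hood:** It moved about 102 mm and then stopped hard: 26 N of push no longer moved it, against about 2 N of friction. It stayed there in every later view.
- **Buttons:** Both caps dropped 8 mm while pressed (69 to 61 mm in the wrist camera), with about 22 N total on the tool. Both were back at 69 mm after release.
- **Everything else:** The start box and red button read within about 1 mm of where they were. The bystanders look unmoved in the final picture, and the gripper was clear of everything.
- **One disagreement:** The overhead camera's depth still showed about 3–4 mm between the hood and the blue head at the stop, where I expected none. I put this down to depth noise or a small bumper, but did not confirm it.

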